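# Load two drives in the erasing dock

## Task

Two salvaged hard drives, one with an orange top and one with a blue top, lean in the green sorter. Stand each one upright in the dock bay framed in its own colour, lowering it in without dropping it until it is fully home, and then, with both drives in, swing the dock's red lever all the way over to its other end to lock them. Leave the grey-topped drive in the sorter and the two white pumps where they stand.

Things in the scene. Friction and masses are not known exactly. Their poses are not given: they have to be found in the camera images.
- orange_drive: loose hard drive, a metal block 147 x 26 x 102 mm (x long, y thick, z high), about 0.6 kg, with a broad band of orange round the top 16 mm and a strip of orange on one end. Origin: centre of its underside (connector edge); z points to its orange top. It starts leaning 12 degrees sideways in a trough of the sorter; which trough varies.
- blue_drive: loose hard drive, a metal block 147 x 26 x 102 mm (x long, y thick, z high), about 0.6 kg, with a broad band of blue round the top 16 mm and a strip of blue on one end. Origin: centre of its underside (connector edge); z points to its blue top. It starts leaning 12 degrees sideways in a trough of the sorter; which trough varies.
- grey_drive: bystander: the same kind of drive with a grey top, also leaning in the sorter; it stays there.
- orange_bay: flat orange frame, 175 x 62 mm, round the mouth of one bay of the dock; which of the two bays it marks varies. Origin: centre of the bay's mouth, level with the dock's top (60 mm above the bench). x runs along the slot's length, z up. The slot is 150 mm (x) by 29 mm (y), bevelled 3 mm at the mouth, flat floor 45 mm below the mouth, so a seated drive stands 57 mm proud.
- blue_bay: flat blue frame, 175 x 62 mm, round the mouth of one bay of the dock; which of the two bays it marks varies. Origin: centre of the bay's mouth, level with the dock's top (60 mm above the bench). x runs along the slot's length, z up. The slot is 150 mm (x) by 29 mm (y), bevelled 3 mm at the mouth, flat floor 45 mm below the mouth, so a seated drive stands 57 mm proud.
- dock: fixed black dock block, 185 (x) x 200 (y) x 60 mm (z), with two parallel bays 90 mm apart in y (centres at y = -45 and +45 mm) and a low side shelf (30 mm high) at y = +100 to +180 mm that carries the lever. Origin: centre of the block's underside, on the bench.
- lever (a joint): red lever on the dock's side shelf, pivoting about an axis along the dock's y. 0 = leaning to the dock's -x side (about 0.5 rad off upright), 1.0 rad = fully over, leaning to the dock's +x side; it stays where it is left. It starts at 0 to 0.15.
- lever_tip (a point): centre of the 26 mm ball on the end of the red lever, 80 mm from the pivot (which lies 52 mm above the bench); it swings in the dock's x-z plane.
- sorter: fixed green sorter, base 180 (x) x 290 (y) mm, three troughs along x at y = -85, 0 and +85 mm, tilted 12 degrees about x so that the drives' tops lean to +y; back plates 45 mm high behind each drive (+y side), front lips and end stops 14 mm high. The drive's underside lies 16 mm above the bench, its top about 117 mm. Origin: centre of the base's underside.
- pump_a: bystander: white pump module with blue front, 100 x 65 x 142 mm high. Origin: centre of its underside.
- pump_b: bystander: a second such pump module.
Not all that is in view belongs to the job. Leave any pink or turquoise look-alike of the orange_drive alone.

How it is judged:
By the outcome, as a careful person would: the job done as asked, in the order asked, and still so for the second after the job is handed in, with the robot touching nothing.
It also fails if it takes over 72 s, if anything falls off the work surface, if the arm or the gripper's body presses on something with over 40 N, if the wrist force passes 120 N, or if a joint passes its speed limit or range.

## Robot

A 7-joint arm with a two-finger parallel gripper is mounted at the origin on the work surface. World frame = base frame: x ahead of the robot, y to its left, z up, the work surface at z = 0. Lengths are in mm, angles in degrees, forces in N, time in s.
With the tool pointing down it reaches from about 350 to 775 mm from the base axis. Payload 3.1 kg.
Tool frame: the origin (TCP) lies midway between the tips of the shut fingers; the grasp point (between the pads) lies 19 mm behind it; z points along the fingers, y is the direction in which the jaws open and shut (so a half turn about z gives the same grasp; the last joint's range is limited). The gripper opens to 85 mm and grips with 20 to 120 N. Pads are 22 mm wide; open, the fingers measure 114 mm over their backs; the gripper's body (76 mm by 85 mm) begins 54 mm behind the grasp point. The pads swing forward as they close: fully open they stand 13 mm farther back than shut.
Start: joints at [69.116, 17.813, 0.802, 86.603, -0.252, 75.585, -1.558], TCP at [174.506, -521.599, 231.304] pointing down, gripper open.
Joint ranges: [-154.91, 154.91], [-16.99, 109.72], [-72.82, 74.43], [7.12, 147.25], [-82.49, 262.49], [11.32, 116.49], [-174.64, 174.64]. Speed limits (degrees/s): [159.86, 159.86, 180, 180, 180, 180, 180].

## Interface

Orientations are given as a 3x3 rotation matrix whose columns are the frame's x, y, z axes.
In Python, from workcell import readout, optics, job_done gives the robot as it stands.
- The arm moves only by the tool carry_out, never from a script. Its argument "increments" is one flat list of numbers, 7 for each row, row after row: the shift along the tool's x, y, z in mm, then the turn, a rotation vector about the tool's x, y, z in rad, then the opening, from 0 (shut) to 1 (fully open). In form: [x, y, z, rx, ry, rz, grip, x, y, z, rx, ry, rz, grip, ...]. A call has 1 to 12 rows; each row is the pose to reach, as a shift and turn from the pose measured when the call began, along the tool's axes at that moment; what a row does not reach only later rows make up. A row lasts 1/12 s, in which the tool goes at most 41.7 mm and 7.16 degrees, less where a joint would pass 70% of its speed; a pose out of reach is approached as far as the arm can. A call with a gripper value outside its range is refused whole. The fingers move at their own pace and stop on an object; the grip force is fixed at half the most. Time passes only in rows, so rows that repeat a pose let the fingers close. It gives the time, the measured TCP pose, the force and the opening at its end, in the units of the state.
- readout.state(): the state, without advancing time (a new reading comes with each control period).
- optics.snapshot(name): name is "side" or "top" or "wrist"; returns the picture (480x640x3 uint8, blue, green, red); there is no depth.
- optics.camera_params(name): a dict with "intrinsics" (3x3 intrinsics, pixels), "distortion" ([k1, k2, p1, p2, k3] as OpenCV has them; the pictures are not rectified), "rvec" (rotation vector, rad) and "tvec" (3), from world to camera coordinates, as OpenCV has them. Camera axes: x right, y down, z forward; pixel columns grow to the right and rows downward; lengths in mm; the calibration is good to about 2 mm. A picture is of the moment at which its call begins: read the wrist's pose just before it. camera_params takes no time and is no camera call; for the wrist camera it gives the pose at the moment of the call.
- job_done(): hands the job in, once; it reports no verdict.
Trained networks look in the newest picture that a camera, given by its name, has taken for a name from the list of things; names that differ only in an ending like _2 or _b are one class to them, and where a whole thing is asked for, a point or a joint stands for the part that bears it (a point fixed in the world has none). Each returns a list of dicts, best first, with "conf" (0 to 1); they miss things now and then, are a little off and sometimes report something else, mostly with a low value. They report only what shows in the picture. A call takes as long as a camera call. They do not tell look-alikes from the thing itself.
- optics.find_in(label, camera): "location" ([row, column] in pixels, amid what is visible of it).
The state is a dict: "t": time; "joints": joint angles; "qvel": joint speeds; "joint_efforts": joint torques, N m; "tool_pos": TCP position; "tool_rot": TCP orientation; "force": force on the tool from outside, world axes, zero at the start; "wrist_torque": the same for the moment, N m; "width": opening from 0.0 (shut) to 1.0 (fully open).
Only numpy, scipy, OpenCV 4.12 (cv2) and the standard library are available. Lean on these libraries where they do the work, as an engineer would, in place of code of your own. Each camera call takes 0.05 s, during which the arm holds its last target. There are 200 camera calls.

## Working session

There is one attempt and no reset: what is moved stays moved. The work goes in short steps, Python scripts to look and compute and a tool call to move; the robot and the scene stay as the last step left them, time stands still between calls to the robot, and variables do not carry over. Pictures are saved under pics/ and viewed, about 8 in all and at most 12, crops included, and the job is handed in when it is done.

Besides the shell and the picture viewer there is one more tool, called as name(argument=value, ...), one argument or row to a line, values as JSON. carry_out: Moves the arm, as the interface text tells. Its arguments: {"type":"object","properties":{"increments":{"type":"array"}},"required":["increments"]}

```bash
mkdir -p pics; ls; python3 - <<'E'
from workcell import readout, optics
import cv2
print(readout.state())
for n in("top","side"):
    im=optics.snapshot(n); cv2.imwrite(f"pics/{n}0.png",im)
    p=optics.camera_params(n); print(n,{k:__import__('numpy').round(v,4).tolist() for k,v in p.items()})
    for l in("orange_drive","blue_drive","grey_drive","orange_bay","blue_bay","lever_tip","dock","sorter","pump_a"):
        print(l,[(round(d['conf'],2),[round(x) for x in d['location']]) for d in optics.find_in(l,n)][:4])
E
```

```text
pics
{'t': 0.0, 'joints': array([69.11577686, 17.86043984,  0.79787051, 86.69290209, -0.25219317,
       75.58351723, -1.55786744]), 'qvel': array([ 0.01657179, -0.03297352, -0.0254237 ,  0.00073915,  0.01534022,
       -0.00976234, -0.04823905]), 'joint_efforts': array([-4.26129361e-05, -3.79910517e+01,  1.45737645e-01, -2.30587971e+01,
        1.21964671e-02,  1.35422917e-02, -8.34849043e-07]), 'tool_pos': array([ 174.28419713, -520.88274847,  230.21422282]), 'tool_rot': array([[ 9.48303864e-01,  3.17362743e-01, -8.18621073e-04],
       [ 3.17363790e-01, -9.48301289e-01,  2.21133146e-03],
       [-7.45051984e-05, -2.35681486e-03, -9.99997220e-01]]), 'force': array([-0.18462315, -0.14511186, -0.10946147]), 'wrist_torque': array([0.02528782, 0.03574646, 0.01069343]), 'width': 0.9998993848126182}
top {'intrinsics': [[472.8999, 0.0, 321.0548], [0.0, 472.8999, 235.165], [0.0, 0.0, 1.0]], 'distortion': [-0.1171, 0.0, 0.0, 0.0, 0.0], 'rvec': [2.2221, -2.1746, 0.055], 'tvec': [109.1598, 528.528, 1189.0216]}
orange_drive [(0.84, [227, 309]), (0.79, [328, 178]), (0.6, [320, 295])]
blue_drive
[... 175 characters left out ...]
229, 460])]
dock [(0.93, [226, 458])]
sorter [(0.71, [229, 272])]
pump_a [(0.76, [142, 376])]
side {'intrinsics': [[460.7329, 0.0, 317.7031], [0.0, 460.7329, 237.0411], [0.0, 0.0, 1.0]], 'distortion': [-0.0768, 0.0, 0.0, 0.0, 0.0], 'rvec': [0.6866, -2.6833, 1.0876], 'tvec': [506.9326, 182.4269, 1095.1302]}
orange_drive [(0.78, [253, 298]), (0.77, [318, 386]), (0.67, [434, 336])]
blue_drive [(0.75, [307, 267])]
grey_drive [(0.96, [278, 285])]
orange_bay [(0.64, [250, 295]), (0.51, [159, 366])]
blue_bay [(0.69, [178, 376]), (0.62, [321, 281])]
lever_tip [(0.44, [181, 352])]
dock [(0.74, [178, 363])]
sorter [(0.71, [321, 282])]
pump_a [(0.62, [192, 264]), (0.56, [225, 233]), (0.32, [156, 385])]
```

View pics/top0.png

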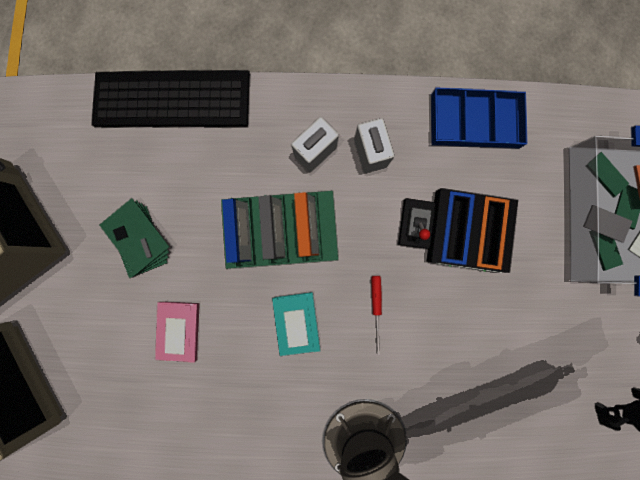

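View pics/side0.png

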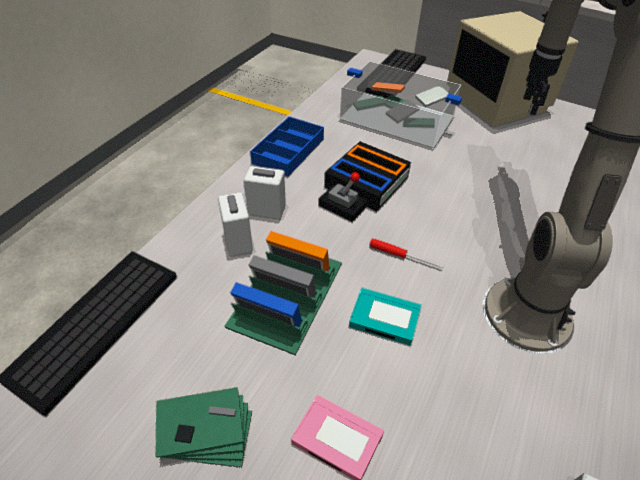

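Top view: the orange drive is at (r225,c303), the grey at (228,267) and the blue at (230,231), all in the green sorter. The dock has its blue bay at (228,457), orange bay at (233,494) and lever ball at (235,425). Things that could be mistaken for the orange drive are the pink box (332,178), the turquoise box (323,296) and an orange board in the bin (right edge). For the blue drive it's the blue tray (118,478). I choose the banded drives standing in the sorter. The side view agrees. Next I fit poses with both cameras.

```bash
cat > h.py <<'E'
import numpy as np, cv2
from scipy.spatial.transform import Rotation as Rn
from scipy.optimize import minimize
from workcell import readout, optics
def proj(P,p):
    return cv2.projectPoints(np.asarray(P,float).reshape(-1,1,3),p['rvec'],p['tvec'],p['intrinsics'],p['distortion'])[0].reshape(-1,2)
def ray(uv,p,z):
    K,D=np.array(p['intrinsics']),np.array(p['distortion'])
    n=cv2.undistortPoints(np.asarray(uv,float).reshape(-1,1,2),K,D).reshape(-1,2)
    R=cv2.Rodrigues(np.array(p['rvec']))[0];c=-R.T@np.array(p['tvec']).ravel()
    d=np.c_[n,np.ones(len(n))]@R
    return c+d*((z-c[2])/d[:,2])[:,None]
def mask(im,col):
    h=cv2.cvtColor(im,cv2.COLOR_BGR2HSV)
    lo,hi={'orange':((5,150,90),(20,255,255)),'blue':((105,120,50),(125,255,255)),'red':((0,150,60),(4,255,255))}[col]
    m=cv2.inRange(h,lo,hi)
    return m|cv2.inRange(h,(175,150,60),(180,255,255)) if col=='red' else m
def blob(m,rc,r=45):
    n,l,s,c=cv2.connectedComponentsWithStats(m)
    k=[i for i in range(1,n) if np.hypot(*(c[i]-[rc[1],rc[0]]))<r and s[i,4]>20]
    return np.where(l==max(k,key=lambda i:s[i,4]),255,0).astype(np.uint8)
def band(x,y,yaw,lean=12,z=17,h0=86):
    R=(Rn.from_euler('z',yaw,degrees=True)*Rn.from_euler('x',-lean,degrees=True)).as_matrix()
    P=np.array([[a,b,c] for a in(-73.5,73.5) for b in(-13,13) for c in(h0,102)])
    return P@R.T+[x,y,z]
def frame(x,y,yaw):
    R=Rn.from_euler('z',yaw,degrees=True).as_matrix()
    return np.array([[a*87.5,b*31,60] for a,b in((-1,-1),(1,-1),(1,1),(-1,1))])@R.T+[x,y,0]
def iou(P,m,p,s=4):
    h=cv2.convexHull(proj(P,p).astype(np.float32)).reshape(-1,2)
    a=np.zeros((480*s,640*s),np.uint8); cv2.fillConvexPoly(a,np.round(((h+.5)*s-.5)*16).astype(np.int32),255,shift=4)
    b=cv2.resize(m,None,fx=s,fy=s,interpolation=cv2.INTER_NEAREST)
    return (a&b).sum()/max(1,(a|b).sum())
def fit(model,obs,x0):
    f=lambda v:-sum(iou(model(*v),m,p) for m,p in obs)/len(obs)
    S=np.array([x0]+[np.add(x0,d) for d in((12,0,0),(0,12,0),(0,0,4))])
    r=minimize(f,x0,method='Nelder-Mead',options=dict(initial_simplex=S,xatol=.1,fatol=1e-4,maxiter=120))
    return r.x.round(1),round(-r.fun,3)
E
python3 - <<'E'
from h import *
im={n:cv2.imread(f'pics/{n}0.png') for n in('top','side')}
P={n:optics.camera_params(n) for n in im}
def hullm(m):
    o=np.zeros_like(m);cv2.fillConvexPoly(o,cv2.convexHull(cv2.findNonZero(m)),255);return o
for c,rt,rs in(('orange',(233,494),(160,373)),('blue',(228,457),(182,370))):
    mt,ms=hullm(blob(mask(im['top'],c),rt,15)),hullm(blob(mask(im['side'],c),rs,25))
    g=ray([[rt[1],rt[0]]],P['top'],60)[0]
    for o in([(mt,P['top'])],[(mt,P['top']),(ms,P['side'])]): print(c,'bay',fit(frame,o,[g[0],g[1],0]))
for c,rt,rs in(('orange',(225,303),(250,297)),('blue',(230,231),(303,267))):
    mt,ms=blob(mask(im['top'],c),rt,15),blob(mask(im['side'],c),rs,15)
    g=ray([[rt[1],rt[0]]],P['top'],110)[0]-[0,21,0]
    for o in([(mt,P['top'])],[(mt,P['top']),(ms,P['side'])]): print(c,'drive',fit(band,o,[g[0],g[1],0]))
m=blob(mask(im['top'],'red'),(235,425),10);uv=cv2.moments(m,True);uv=[[uv['m10']/uv['m00'],uv['m01']/uv['m00']]];print('ball',uv,ray(uv,P['top'],122))
a=np.vstack([cv2.resize(im['top'][180:280,210:350],(560,400)),])
b=cv2.resize(im['side'][220:360,220:360],None,fx=2.857,fy=2.857)[:400]
cv2.imwrite('pics/crop1.png',np.hstack([a[:, :400],b[:400,:400]]))
E
```

```text
orange bay (array([ 540.3, -306.1,   -7.2]), np.float64(0.942))
orange bay (array([ 538.8, -305.6,   -6.7]), np.float64(0.899))
blue bay (array([ 549.8, -216.6,   -6.6]), np.float64(0.924))
blue bay (array([ 549.1, -215.5,   -7.1]), np.float64(0.879))
orange drive (array([548. , 146.3,   5.7]), np.float64(0.951))
orange drive (array([547.6, 146.6,   5.4]), np.float64(0.89))
blue drive (array([529.8, 314.3,   5.5]), np.float64(0.913))
blue drive (array([528.7, 315. ,   5.4]), np.float64(0.867))
ball [[424.4148936170213, 233.88297872340425]] [[ 529.00781252 -119.27192743  122.        ]]
```

View pics/crop1.png

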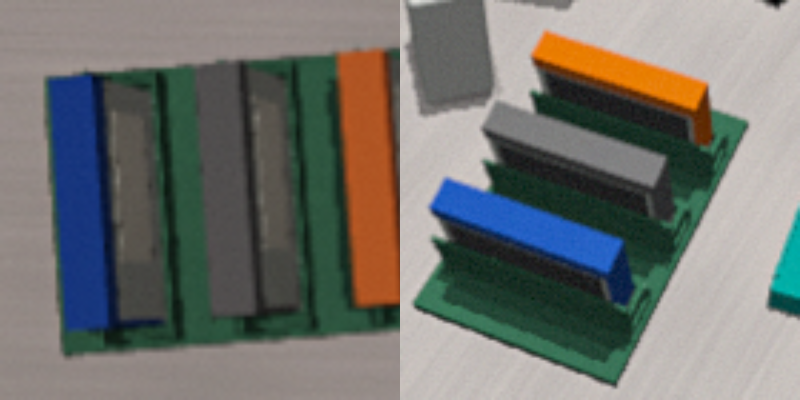

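The crop shows the blue, grey and orange bands clearly, all leaning to world +y, so the choice is confirmed. Spacings check out: bays 90 mm apart, drives 169 mm against 170 expected.

```bash
cat >> h.py <<'E'
def pose(x,y,yaw,lean=0,z=17,up=62):
    """tool pose with TCP `up` along the drive axis from its underside"""
    R=(Rn.from_euler('z',yaw,degrees=True)*Rn.from_euler('x',-lean,degrees=True)).as_matrix()
    return np.array([x,y,z])+R[:,2]*up, R@np.diag([1,-1,-1.])
def inc(p,R):
    s=readout.state();T=np.array(s['tool_rot'])
    d=T.T@(p-s['tool_pos']); r=Rn.from_matrix(T.T@R).as_rotvec()
    print('t',round(s['t'],2),'tcp',np.round(s['tool_pos'],1),'F',np.round(s['force'],1),'w',round(s['width'],3)); print('inc',d.round(1),r.round(4),'dist',np.linalg.norm(d).round(),'deg',np.degrees(np.linalg.norm(r)).round(1))
E
python3 - <<'E'
from h import *
inc(*pose(548,146.3,5.8,12,17,190))
E
```

```text
t 1.0 tcp [ 174.5 -521.6  231.3] F [-0.2 -1.2 -0.2] w 0.997
inc [ 574.8 -553.4   28.4] [-0.2086 -0.0232  0.2208] dist 798.0 deg 17.5
```

carry_out(
  increments=[35,-33,0,0,0,0.02,1,70,-67,0,-0.02,0,0.04,1,105,-101,0,-0.04,0,0.06,1,140,-135,0,-0.06,0,0.08,1,168,-162,0,-0.08,-0.01,0.1,1,196,-189,0,-0.1,-0.01,0.12,1,224,-216,0,-0.12,-0.01,0.14,1,252,-243,5,-0.14,-0.015,0.16,1,280,-270,10,-0.16,-0.02,0.18,1,308,-297,15,-0.18,-0.02,0.2,1,336,-323,18,-0.2,-0.02,0.21,1,360,-347,20,-0.2,-0.023,0.22,1],
)

```text
t: 2.0
tool_pos: [405.5, -76.6, 211.6]
tool_rot: [[0.995, 0.101, 0.021], [0.103, -0.974, -0.2], [0.001, 0.201, -0.98]]
force: [0.5, -1.3, -0.8]
width: 1.0
```

```bash
python3 - <<'E'
from h import *
inc(*pose(548,146.3,5.8,12,17,190))
E
```

```text
t 2.0 tcp [405.5 -76.6 211.6] F [ 0.5 -1.3 -0.8] w 1.0
inc [ 164.7 -243.3  -41. ] [-0.0067 -0.0009  0.0015] dist 297.0 deg 0.4
```

carry_out(
  increments=[20,-30,-5,0,0,0,1,40,-60,-10,0,0,0,1,60,-89,-15,0,0,0,1,80,-118,-20,0,0,0,1,100,-148,-25,0,0,0,1,120,-177,-30,0,0,0,1,138,-204,-34,0,0,0,1,152,-225,-38,0,0,0,1,160,-236,-40,0,0,0,1,164.7,-243.3,-41,-0.0067,0,0,1,164.7,-243.3,-41,-0.0067,0,0,1],
)

```text
t: 2.92
tool_pos: [543.9, 187.9, 202.2]
tool_rot: [[0.994, 0.103, 0.021], [0.105, -0.973, -0.205], [-0.0, 0.206, -0.978]]
force: [-1.1, 0.5, 0.3]
width: 1.001
```

```bash
python3 - <<'E'
from h import *
p=optics.camera_params('wrist');im=optics.snapshot('wrist')
q=optics.camera_params('wrist');print(np.linalg.norm(np.ravel(p['tvec'])-np.ravel(q['tvec'])))
out=im.copy()
hull=cv2.convexHull(proj(band(548,146.3,5.8),p).astype(np.float32)).astype(int);cv2.polylines(out,[hull],True,(255,0,255),1)
cv2.imwrite('pics/w1.png',out)
inc(*pose(548,146.3,5.8,12,17,62))
try:
    n,l,s,c=cv2.connectedComponentsWithStats(mask(im,'orange'));print(s[1:][s[1:,4]>200])
except Exception as e: print(e)
E
```

```text
1.4879158942913477
t 2.97 tcp [543.7 186.1 202.5] F [0.2 0.4 0.6] w 1.004
inc [  0.2   0.6 127.7] [ 0.     -0.      0.0028] dist 128.0 deg 0.2
[[  305   113    49   232 10294]]
```

View pics/w1.png

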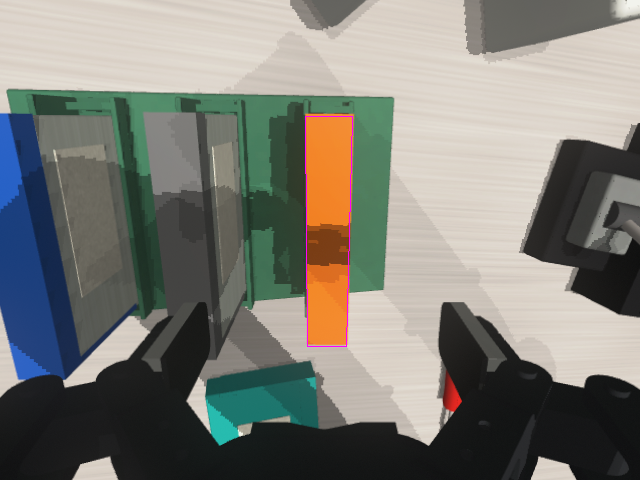

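The wrist view shows the orange top centred (c305–354, r113–347), and the magenta prediction lies right on it. I descend and grip.

carry_out(
  increments=[0,0.5,20,0,0,0,1,0,0.5,45,0,0,0,1,0,0.5,70,0,0,0,1,0,0.5,90,0,0,0,1,0,0.5,105,0,0,0,1,0,0.5,117,0,0,0,1,0,0.5,124,0,0,0,1,0,0.5,127.5,0,0,0,1,0,0.5,127.5,0,0,0,0.6,0,0.5,127.5,0,0,0,0.4,0,0.5,127.5,0,0,0,0.2,0,0.5,127.5,0,0,0,0],
)

```text
t: 3.97
tool_pos: [547.0, 160.0, 78.8]
tool_rot: [[0.995, 0.102, 0.023], [0.104, -0.973, -0.206], [0.001, 0.207, -0.978]]
force: [-0.2, -0.1, -0.2]
width: 0.457
```

carry_out(
  increments=[0,0,0,0,0,0,0,0,0,0,0,0,0,0,0,0,0,0,0,0,0,0,0,0,0,0,0,0],
)

```text
t: 4.3
tool_pos: [547.3, 160.4, 79.4]
tool_rot: [[0.995, 0.102, 0.024], [0.105, -0.973, -0.205], [0.002, 0.207, -0.978]]
force: [-0.6, 0.2, 2.4]
width: 0.296
```

Gripped (about 25 mm). I lift along the drive axis.

carry_out(
  increments=[0,0,-4,0,0,0,0,0,0,-10,0,0,0,0,0,0,-18,0,0,0,0,0,0,-28,0,0,0,0,0,0,-40,0,0,0,0,0,0,-52,0,0,0,0,0,0,-65,0,0,0,0,0,0,-78,0,0,0,0,0,0,-90,0,0,0,0,0,0,-100,0,0,0,0,0,0,-106,0,0,0,0,0,0,-110,0,0,0,0],
)

```text
t: 5.3
tool_pos: [544.9, 183.7, 188.3]
tool_rot: [[0.994, 0.102, 0.025], [0.105, -0.973, -0.205], [0.004, 0.206, -0.979]]
force: [0.2, 0.4, -5.8]
width: 0.295
```

```bash
python3 - <<'E'
from h import *
# above orange bay: drive bottom 60mm over dock top -> z underside 120
inc(*pose(540,-306,-6.6,0,125,62))
E
```

```text
t 5.3 tcp [544.9 183.7 188.3] F [ 0.2  0.4 -5.8] w 0.295
inc [-56.2 475.8 101.3] [ 0.2064 -0.0266  0.219 ] dist 490.0 deg 17.3
```

carry_out(
  increments=[-1,10,-2,0,0,0,0,-3,26,-5,0.01,0,0.01,0,-5,46,-7,0.02,0,0.02,0,-7,66,-8,0.03,-0.005,0.03,0,-10,91,-9,0.04,-0.005,0.04,0,-13,116,-10,0.05,-0.007,0.05,0,-16,141,-11,0.06,-0.008,0.06,0,-18,165,-6,0.07,-0.01,0.07,0,-21,189,-1,0.08,-0.01,0.08,0,-24,213,4,0.09,-0.012,0.09,0,-27,236,9,0.1,-0.013,0.1,0,-29,255,13,0.1,-0.013,0.11,0],
)

```text
t: 6.3
tool_pos: [540.8, -75.1, 227.5]
tool_rot: [[1.0, -0.011, 0.004], [-0.01, -0.994, -0.11], [0.005, 0.109, -0.994]]
force: [-0.4, -0.8, -4.3]
width: 0.295
```

```bash
python3 - <<'E'
from h import *
inc(*pose(540,-306,-6.6,0,160,62))
E
```

```text
t 6.3 tcp [540.8 -75.1 227.5] F [-0.4 -0.8 -4.3] w 0.295
inc [  1.5 229.   30.7] [ 0.1093 -0.0111  0.1044] dist 231.0 deg 8.7
```

carry_out(
  increments=[0,24,3,0.01,0,0.01,0,0,48,6,0.02,0,0.02,0,1,72,9,0.03,0,0.03,0,1,96,12,0.04,-0.005,0.04,0,1,120,16,0.055,-0.005,0.05,0,1,144,19,0.07,-0.007,0.065,0,1,168,22,0.08,-0.008,0.08,0,1,190,26,0.09,-0.01,0.09,0,1,208,28,0.1,-0.011,0.1,0,1,220,30,0.109,-0.011,0.104,0,1.5,227,30.7,0.109,-0.011,0.104,0,1.5,229,30.7,0.109,-0.011,0.104,0],
)

```text
t: 7.3
tool_pos: [538.7, -308.1, 221.2]
tool_rot: [[0.993, -0.117, -0.002], [-0.117, -0.993, -0.001], [-0.002, 0.001, -1.0]]
force: [-0.6, -0.3, -5.5]
width: 0.296
```

```bash
python3 - <<'E'
from h import *
inc(*pose(540,-306,-6.6,0,160,62))
p=optics.camera_params('wrist');im=optics.snapshot('wrist');out=im.copy()
s=readout.state()
for f,c in(((540,-306,-6.6),(255,0,255)),((549.5,-216.2,-6.6),(0,255,255))):
    cv2.polylines(out,[proj(frame(*f),p).astype(int)],True,c,1)
# slot
R=Rn.from_euler('z',-6.6,degrees=True).as_matrix();sl=np.array([[a*75,b*14.5,60] for a,b in((-1,-1),(1,-1),(1,1),(-1,1))])@R.T+[540,-306,0]
cv2.polylines(out,[proj(sl,p).astype(int)],True,(0,255,0),1)
# drive held: hull of top
T=s['tool_rot'];o=s['tool_pos']-62*(-T[:,2])
tb=np.array([[a*73.5,b*13,c] for c in(0,102) for a,b in((-1,-1),(1,-1),(1,1),(-1,1))])@(T@np.diag([1,-1,-1])).T+o
q=proj(tb,p).astype(int)
for k in(q[:4],q[4:]): cv2.polylines(out,[k],True,(255,255,0),1)
cv2.imwrite('pics/w2.png',out)
E
```

```text
t 7.3 tcp [ 538.7 -308.1  221.2] F [-0.6 -0.3 -5.5] w 0.296
inc [ 1.  -2.3 -0.8] [ 0.0008  0.0018 -0.0023] dist 3.0 deg 0.2
```

View pics/w2.png

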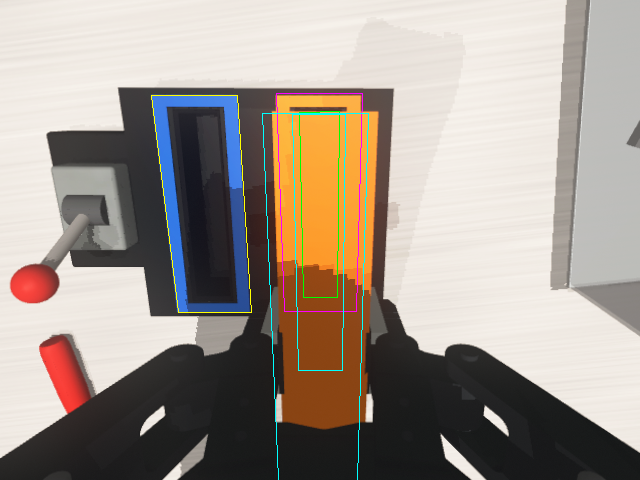

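The wrist view shows the held drive centred between the pads (c273–379), with both predicted frames (blue at c151–251, orange at c276–361) lying on the real ones. The cyan outline is off by the settling motion between the two readings. I refine the bay pose numerically now that the arm is still.

```bash
python3 - <<'E'
from h import *
p=optics.camera_params('wrist');s=readout.state();im=optics.snapshot('wrist');cv2.imwrite('pics/w3raw.png',im)
print(s['tool_pos'].round(1),readout.state()['tool_pos'].round(1))
m=blob(mask(im,'blue'),(205,202),30);o=np.zeros_like(m);cv2.fillConvexPoly(o,cv2.convexHull(cv2.findNonZero(m)),255)
print('blue',fit(frame,[(o,p)],[549.5,-216.2,-6.6]))
# held drive's top quad, rows 120..240: left/right edges & far edge
T=s['tool_rot'];org=s['tool_pos']+62*T[:,2]
tb=np.array([[a*73.5,b*13,102] for a,b in((-1,-1),(1,-1),(1,1),(-1,1))])@(T@np.diag([1,-1,-1])).T+org
print('pred top quad',proj(tb,p).round(1).tolist())
mo=mask(im,'orange')
for r in(130,180,230): c=np.where(mo[r])[0];print(r,c.min(),c.max())
inc(*pose(540,-306,-6.6,0,160,62))
E
```

```text
[ 539.4 -306.6  221.6] [ 540.  -304.9  221.9]
blue (array([ 550.4, -215. ,   -6.7]), np.float64(0.98))
pred top quad [[359.6, 551.9], [375.3, 115.7], [269.4, 115.6], [285.6, 552.0]]
130 272 377
180 274 375
230 275 373
t 7.4 tcp [ 540.  -304.9  221.9] F [ 0.5  0.7 -5.5] w 0.296
inc [ 0.2  1.1 -0.1] [-0.0009  0.0005  0.0016] dist 1.0 deg 0.1
```

carry_out(
  increments=[0,0,12,0,0,0,0,0,0,28,0,0,0,0,0,0,44,0,0,0,0,0,0,58,0,0,0,0,0,0,70,0,0,0,0,0,0,80,0,0,0,0,0,0,87,0,0,0,0,0,0,91,0,0,0,0,0,0,92,0,0,0,0,0,0,92,0,0,0,0],
)

```text
t: 8.23
tool_pos: [540.2, -304.8, 130.1]
tool_rot: [[0.994, -0.113, 0.0], [-0.113, -0.994, 0.001], [0.0, -0.001, -1.0]]
force: [0.3, -1.0, -5.4]
width: 0.297
```

```bash
python3 - <<'E'
from h import *
for i in range(3):
    inc(*pose(540,-304.8,-6.65,0,40,62)); 
    if i<2: optics.snapshot('side')
E
```

```text
t 8.23 tcp [ 540.2 -304.8  130.1] F [ 0.3 -1.  -5.4] w 0.297
inc [-0.2  0.  28.1] [-0.0009 -0.      0.0026] dist 28.0 deg 0.2
t 8.28 tcp [ 540.4 -305.   130.5] F [ 1.5 -0.4 -5. ] w 0.298
inc [-0.5 -0.1 28.5] [-0.0006 -0.0007  0.0024] dist 29.0 deg 0.1
t 8.33 tcp [ 540.6 -305.1  130.7] F [-0.2  0.2 -4.8] w 0.295
inc [-0.6 -0.2 28.7] [-0.0004 -0.0012  0.0024] dist 29.0 deg 0.2
```

Underside is about 8 mm above the mouth and aligned within 1 mm. I lower it gently.

carry_out(
  increments=[-0.5,0,3,0,0,0,0,-0.5,0,6,0,0,0,0,-0.5,0,9,0,0,0,0,-0.5,0,12,0,0,0,0,-0.5,0,15,0,0,0,0,-0.5,0,18,0,0,0,0,-0.5,0,20,0,0,0,0,-0.5,0,20,0,0,0,0],
)

```text
t: 9.0
tool_pos: [539.4, -304.8, 109.5]
tool_rot: [[0.994, -0.113, -0.001], [-0.113, -0.994, 0.001], [-0.001, -0.001, -1.0]]
force: [-0.6, 0.1, -5.8]
width: 0.298
```

It is 12 mm into the slot with no contact force. I carry on down.

carry_out(
  increments=[0,0,4,0,0,0,0,0,0,8,0,0,0,0,0,0,12,0,0,0,0,0,0,16,0,0,0,0,0,0,20,0,0,0,0,0,0,23,0,0,0,0,0,0,26,0,0,0,0,0,0,28.5,0,0,0,0,0,0,30,0,0,0,0,0,0,30,0,0,0,0],
)

```text
t: 9.83
tool_pos: [539.5, -304.9, 80.2]
tool_rot: [[0.994, -0.114, -0.0], [-0.114, -0.994, 0.001], [-0.0, -0.001, -1.0]]
force: [-1.1, 0.6, -1.0]
width: 0.293
```

carry_out(
  increments=[0,0,1,0,0,0,0,0,0,2,0,0,0,0,0,0,2.5,0,0,0,0,0,0,2.5,0,0,0,0],
)

```text
t: 10.17
tool_pos: [539.4, -304.8, 80.0]
tool_rot: [[0.994, -0.114, -0.0], [-0.114, -0.994, -0.0], [-0.0, 0.0, -1.0]]
force: [-5.2, 2.2, 8.0]
width: 0.293
```

It stops firmly at TCP z=80, meaning the grasp sat 65 mm up the drive. That matches the sorter height (16 + 64.5·cos12), so it's on the bay floor. I release and rise.

carry_out(
  increments=[0,0,0,0,0,0,0.4,0,0,0,0,0,0,0.55,0,0,0,0,0,0,0.6,0,0,0,0,0,0,0.6,0,0,-8,0,0,0,0.6,0,0,-24,0,0,0,0.6,0,0,-48,0,0,0,0.6,0,0,-75,0,0,0,0.6,0,0,-100,0,0,0,0.6,0,0,-120,0,0,0,0.6,0,0,-130,0,0,0,0.6,0,0,-132,0,0,0,0.6],
)

```text
t: 11.17
tool_pos: [541.0, -305.2, 215.0]
tool_rot: [[0.993, -0.114, 0.005], [-0.114, -0.994, -0.002], [0.005, 0.002, -1.0]]
force: [0.7, -0.2, 0.6]
width: 0.597
```

```bash
python3 - <<'E'
from h import *
p=optics.camera_params('wrist');im=optics.snapshot('wrist');top=optics.snapshot('top')
pt=optics.camera_params('top');z=15
m=blob(mask(im,'orange'),(220,322),150)
def ub(x,y,yaw): return band(x,y,yaw,0,z)[1::2]  # top face only
out=im.copy()
for zz,c in((15,(255,0,255)),(25,(0,255,255))):
    P=band(539.6,-304.9,-6.6,0,zz)[1::2][[0,1,3,2]];cv2.polylines(out,[proj(P,p).astype(int)],True,c,1)
cv2.imwrite('pics/w4.png',out);cv2.imwrite('pics/t4.png',top)
inc(*pose(528.8,314.6,5.6,12,16,200))
E
```

```text
t 11.27 tcp [ 539.4 -304.8  211.8] F [0.5 0.1 0.1] w 0.601
inc [-8.970e+01 -6.548e+02  1.000e-01] [-0.2086  0.0225 -0.2109] dist 661.0 deg 17.0
```

View pics/w4.png

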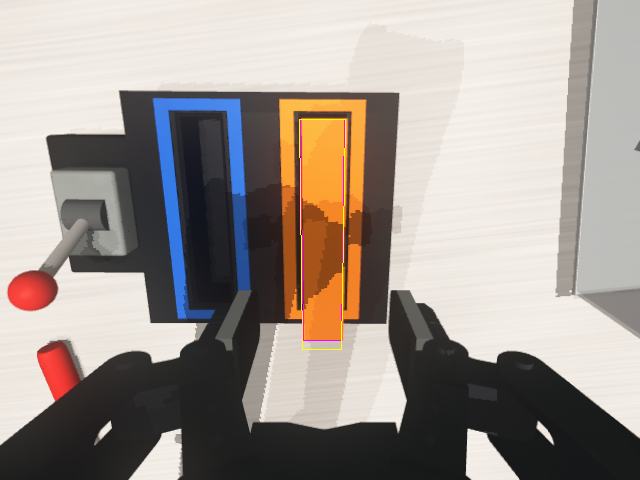

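The orange top's near end (r342) fits the seated outline and not the one 10 mm higher, and the drive is upright. On to the blue drive.

carry_out(
  increments=[-2,-15,0,0,0,0,0.8,-5,-38,0,-0.01,0,-0.01,0.8,-9,-65,0,-0.02,0,-0.02,1,-13,-95,0,-0.03,0,-0.03,1,-17,-127,0,-0.045,0.005,-0.045,1,-22,-160,0,-0.06,0.006,-0.06,1,-27,-194,0,-0.075,0.008,-0.075,1,-31,-228,0,-0.09,0.01,-0.09,1,-36,-262,0,-0.11,0.012,-0.11,1,-41,-296,0,-0.125,0.014,-0.125,1,-45,-330,0,-0.14,0.015,-0.14,1,-50,-364,0,-0.16,0.017,-0.16,1],
)

```text
t: 12.27
tool_pos: [529.2, 64.3, 210.2]
tool_rot: [[0.999, 0.047, 0.009], [0.048, -0.986, -0.161], [0.001, 0.161, -0.987]]
force: [-0.1, 0.7, -0.4]
width: 1.001
```

```bash
python3 - <<'E'
from h import *
inc(*pose(528.8,314.6,5.6,12,16,200))
E
```

```text
t 12.27 tcp [529.2  64.3 210.2] F [-0.1  0.7 -0.4] w 1.001
inc [   9.6 -287.5  -48.5] [-0.0472  0.0084 -0.0491] dist 292.0 deg 3.9
```

carry_out(
  increments=[1,-34,-6,-0.005,0.001,-0.005,1,2,-68,-12,-0.01,0.002,-0.01,1,3,-102,-17,-0.015,0.003,-0.015,1,4,-136,-23,-0.02,0.004,-0.02,1,5,-168,-28,-0.026,0.005,-0.027,1,6,-198,-33,-0.032,0.006,-0.033,1,7,-226,-38,-0.038,0.007,-0.04,1,8,-250,-42,-0.042,0.008,-0.045,1,9,-270,-45,-0.047,0.008,-0.049,1,9.5,-283,-47.5,-0.047,0.008,-0.049,1,9.6,-287.5,-48.5,-0.047,0.008,-0.049,1,9.6,-287.5,-48.5,-0.047,0.008,-0.049,1],
)

```text
t: 13.27
tool_pos: [522.5, 357.7, 209.9]
tool_rot: [[0.995, 0.1, 0.018], [0.102, -0.973, -0.207], [-0.004, 0.208, -0.978]]
force: [0.2, -0.6, 0.1]
width: 0.999
```

```bash
python3 - <<'E'
from h import *
optics.snapshot('side')
p=optics.camera_params('wrist');im=optics.snapshot('wrist')
m=blob(mask(im,'blue'),(230,330),120)
r=fit(lambda x,y,w:band(x,y,w,12,16)[1::2],[(m,p)],[528.8,314.6,5.6]);print(r)
out=im.copy();cv2.polylines(out,[proj(band(*r[0],12,16)[1::2][[0,1,3,2]],p).astype(int)],True,(255,0,255),1);cv2.imwrite('pics/w5.png',out)
inc(*pose(*r[0],12,16,64))
inc(*pose(528.8,314.6,5.6,12,16,64))
E
```

```text
(array([531. , 315.5,   5.7]), np.float64(0.973))
t 13.37 tcp [524.4 355.  210.9] F [-0.5 -0.7 -0.7] w 1.001
inc [  2.9  -1.7 134.9] [ 0.0017  0.0019 -0.0016] dist 135.0 deg 0.2
t 13.37 tcp [524.4 355.  210.9] F [-0.5 -0.7 -0.7] w 1.001
inc [  0.7  -1.  135. ] [0.0017 0.0015 0.0001] dist 135.0 deg 0.1
```

The wrist fit (IoU 0.97) agrees with the first estimate to about 2 mm. I descend and grip.

carry_out(
  increments=[1,-0.5,20,0,0,0,1,2.4,-1.4,45,0,0,0,1,2.4,-1.4,70,0,0,0,1,2.4,-1.4,92,0,0,0,1,2.4,-1.4,110,0,0,0,1,2.4,-1.4,124,0,0,0,1,2.4,-1.4,132,0,0,0,1,2.4,-1.4,135,0,0,0,1,2.4,-1.4,135,0,0,0,0.6,2.4,-1.4,135,0,0,0,0.4,2.4,-1.4,135,0,0,0,0.2,2.4,-1.4,135,0,0,0,0],
)

```text
t: 14.37
tool_pos: [529.6, 329.2, 79.7]
tool_rot: [[0.995, 0.095, 0.021], [0.098, -0.973, -0.207], [0.0, 0.208, -0.978]]
force: [-0.1, -0.7, -0.7]
width: 0.452
```

carry_out(
  increments=[0,0,0,0,0,0,0,0,0,0,0,0,0,0,0,0,0,0,0,0,0,0,0,0,0,0,0,0],
)

```text
t: 14.7
tool_pos: [529.8, 329.8, 80.4]
tool_rot: [[0.995, 0.095, 0.021], [0.098, -0.974, -0.206], [0.001, 0.207, -0.978]]
force: [-0.5, 0.4, 1.9]
width: 0.298
```

carry_out(
  increments=[0,0,-4,0,0,0,0,0,0,-10,0,0,0,0,0,0,-18,0,0,0,0,0,0,-28,0,0,0,0,0,0,-40,0,0,0,0,0,0,-54,0,0,0,0,0,0,-70,0,0,0,0,0,0,-88,0,0,0,0,0,0,-106,0,0,0,0,0,0,-124,0,0,0,0,0,0,-138,0,0,0,0,0,0,-146,0,0,0,0],
)

```text
t: 15.7
tool_pos: [526.6, 361.8, 226.5]
tool_rot: [[0.995, 0.096, 0.024], [0.099, -0.974, -0.202], [0.004, 0.204, -0.979]]
force: [-0.9, 0.7, -6.0]
width: 0.297
```

```bash
python3 - <<'E'
from h import *
inc(*pose(550,-215.4,-6.65,0,160,64))
E
```

```text
t 15.7 tcp [526.6 361.8 226.5] F [-0.9  0.7 -6. ] w 0.297
inc [-33.7 564.1 119.8] [ 0.204  -0.0261  0.2137] dist 578.0 deg 17.0
```

carry_out(
  increments=[-1,10,2,0,0,0,0,-2,28,6,0.01,0,0.01,0,-3,50,11,0.02,0,0.02,0,-4,75,16,0.03,-0.004,0.03,0,-6,102,22,0.04,-0.005,0.04,0,-8,130,28,0.05,-0.006,0.05,0,-9,158,34,0.06,-0.007,0.06,0,-11,186,40,0.07,-0.009,0.07,0,-13,214,46,0.08,-0.01,0.08,0,-14,242,52,0.09,-0.011,0.09,0,-16,270,58,0.1,-0.013,0.1,0,-18,298,64,0.11,-0.014,0.11,0],
)

```text
t: 16.7
tool_pos: [537.2, 53.8, 223.9]
tool_rot: [[1.0, -0.014, 0.003], [-0.013, -0.995, -0.096], [0.004, 0.096, -0.995]]
force: [1.3, -0.1, -6.9]
width: 0.296
```

```bash
python3 - <<'E'
from h import *
inc(*pose(550,-215.4,-6.65,0,160,64))
E
```

```text
t 16.7 tcp [537.2  53.8 223.9] F [ 1.3 -0.1 -6.9] w 0.296
inc [ 16.4 267.7  25.8] [ 0.0959 -0.0094  0.1023] dist 269.0 deg 8.1
```

carry_out(
  increments=[2,27,3,0.01,0,0.01,0,3,54,5,0.02,-0.001,0.02,0,5,81,8,0.03,-0.002,0.03,0,7,108,10,0.04,-0.003,0.04,0,8,135,13,0.05,-0.004,0.05,0,10,162,15,0.06,-0.005,0.062,0,11,188,18,0.07,-0.006,0.074,0,13,212,20,0.08,-0.007,0.085,0,14,233,22,0.09,-0.008,0.095,0,15,250,24,0.096,-0.009,0.102,0,16,261,25,0.096,-0.009,0.102,0,16.4,267.7,25.8,0.096,-0.009,0.102,0],
)

```text
t: 17.7
tool_pos: [548.9, -217.8, 223.3]
tool_rot: [[0.993, -0.118, -0.002], [-0.118, -0.993, -0.001], [-0.002, 0.001, -1.0]]
force: [-0.4, -0.1, -6.3]
width: 0.295
```

```bash
python3 - <<'E'
from h import *
optics.snapshot('side');optics.snapshot('side')
p=optics.camera_params('wrist');s=readout.state();im=optics.snapshot('wrist')
T=s['tool_rot'];org=s['tool_pos']+64*T[:,2]
def quad(P): return proj(P,p)
tb=np.array([[a*73.5,b*13,102] for a,b in((-1,-1),(1,-1),(1,1),(-1,1))])@(T@np.diag([1,-1,-1])).T+org
out=im.copy()
for P,c in((tb,(255,255,0)),(frame(550,-215.4,-6.65),(255,0,255)),(frame(539.8,-304.8,-6.65),(0,255,255))): cv2.polylines(out,[quad(P).astype(int)],True,c,1)
cv2.imwrite('pics/w6.png',out)
inc(*pose(550,-215.4,-6.65,0,70,64))
E
```

```text
t 17.85 tcp [ 549.9 -214.1  223.8] F [ 0.5  1.9 -6.1] w 0.296
inc [ 0.3  1.4 89.8] [-0.0015  0.0004  0.0017] dist 90.0 deg 0.1
```

View pics/w6.png

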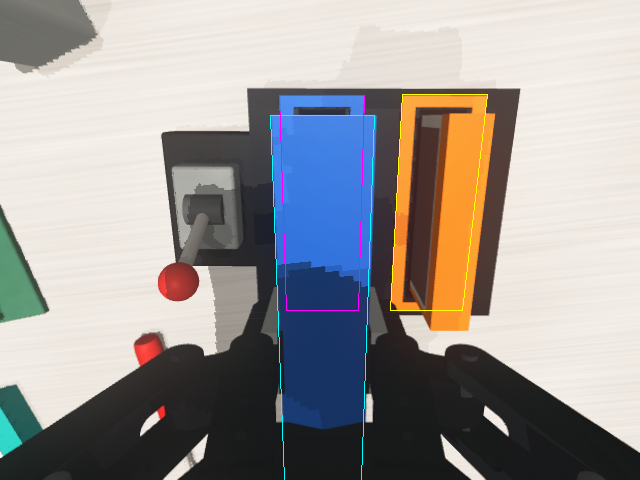

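The held blue drive and both frame outlines agree with the picture: the blue frame is at c280–364 and the orange at c391–487 with its drive standing in it. I lower it.

carry_out(
  increments=[0,1,12,0,0,0.001,0,0,1,28,0,0,0.001,0,0,1,44,0,0,0.001,0,0,1,58,0,0,0.001,0,0,1,70,0,0,0.001,0,0,1,80,0,0,0.001,0,0,1,87,0,0,0.001,0,0,1,91,0,0,0.001,0,0,1,92,0,0,0.001,0,0,1,92,0,0,0.001,0],
)

```text
t: 18.68
tool_pos: [550.0, -214.9, 132.0]
tool_rot: [[0.993, -0.115, 0.0], [-0.115, -0.993, 0.002], [-0.0, -0.002, -1.0]]
force: [-0.3, 1.0, -6.2]
width: 0.3
```

```bash
python3 - <<'E'
from h import *
for i in range(2):
    optics.snapshot('side');inc(*pose(549.9,-215.3,-6.65,0,48,64))
E
```

```text
t 18.73 tcp [ 550.3 -215.   132.4] F [ 0.8 -0.7 -6.3] w 0.297
inc [-0.3  0.4 20.4] [-0.0013 -0.0007  0.0006] dist 20.0 deg 0.1
t 18.78 tcp [ 550.4 -215.1  132.6] F [ 1.4 -0.1 -6.9] w 0.296
inc [-0.5  0.3 20.6] [-0.0012 -0.0012  0.0005] dist 21.0 deg 0.1
```

carry_out(
  increments=[-0.5,0.2,3,0,0,0,0,-0.5,0.2,6,0,0,0,0,-0.5,0.2,9,0,0,0,0,-0.5,0.2,12,0,0,0,0,-0.5,0.2,15,0,0,0,0,-0.5,0.2,18,0,0,0,0,-0.5,0.2,21,0,0,0,0,-0.5,0.2,22,0,0,0,0],
)

```text
t: 19.45
tool_pos: [549.5, -215.1, 109.8]
tool_rot: [[0.993, -0.115, 0.0], [-0.115, -0.993, 0.001], [0.0, -0.001, -1.0]]
force: [-0.2, -0.4, -6.6]
width: 0.295
```

carry_out(
  increments=[0,0,4,0,0,0,0,0,0,8,0,0,0,0,0,0,12,0,0,0,0,0,0,16,0,0,0,0,0,0,20,0,0,0,0,0,0,23,0,0,0,0,0,0,26,0,0,0,0,0,0,28,0,0,0,0,0,0,29,0,0,0,0,0,0,29,0,0,0,0],
)

```text
t: 20.28
tool_pos: [549.7, -215.1, 81.1]
tool_rot: [[0.993, -0.115, 0.001], [-0.115, -0.993, 0.001], [0.0, -0.001, -1.0]]
force: [0.4, 0.1, -6.3]
width: 0.297
```

carry_out(
  increments=[0,0,1,0,0,0,0,0,0,2,0,0,0,0,0,0,2.5,0,0,0,0,0,0,2.5,0,0,0,0],
)

```text
t: 20.62
tool_pos: [549.8, -215.1, 81.0]
tool_rot: [[0.993, -0.115, 0.001], [-0.115, -0.993, 0.0], [0.001, -0.0, -1.0]]
force: [-6.2, 1.1, 7.3]
width: 0.296
```

It is on the floor: z=81, 7 N of upward reaction, and grasp height 65.8 + 15. I release and rise.

carry_out(
  increments=[0,0,0,0,0,0,0.4,0,0,0,0,0,0,0.55,0,0,0,0,0,0,0.6,0,0,0,0,0,0,0.6,0,0,-8,0,0,0,0.6,0,0,-24,0,0,0,0.6,0,0,-48,0,0,0,0.6,0,0,-75,0,0,0,0.6,0,0,-100,0,0,0,0.6,0,0,-120,0,0,0,0.6,0,0,-130,0,0,0,0.6,0,0,-132,0,0,0,0.6],
)

```text
t: 21.62
tool_pos: [551.3, -215.3, 215.8]
tool_rot: [[0.993, -0.115, 0.006], [-0.115, -0.993, -0.002], [0.006, 0.001, -1.0]]
force: [0.7, 0.3, -0.2]
width: 0.597
```

```bash
cat >> h.py <<'E'
def dock(v,yaw=-6.65,c=(544.85,-260.1,0)): return Rn.from_euler('z',yaw,degrees=True).apply(v)+np.array(c)
def tip(q,ly=140,px=0): 
    a=q-0.5; return dock([px+80*np.sin(a),ly,52+80*np.cos(a)])
def redfit(cam,rc,r):
    im=optics.snapshot(cam);p=optics.camera_params(cam)
    m=blob(mask(im,'red'),rc,r);(u,v),rad=cv2.minEnclosingCircle(cv2.findNonZero(m));return im,p,(u,v),rad
E
python3 - <<'E'
from h import *
optics.snapshot('side')
im,p,uv,rad=redfit('wrist',(281,178),50)
print('wrist ball',np.round(uv,1),round(rad,1))
for q in(0,.05,.1,.15,.2): t=tip(q);print(q,t.round(1),proj(t,p).round(1))
it=optics.snapshot('top');pt=optics.camera_params('top')
out=im.copy()
for v,c in(((549.7,-215.1,-6.6,0,15),(255,0,255)),((539.6,-304.9,-6.6,0,15),(0,255,255))): cv2.polylines(out,[proj(band(*v)[1::2][[0,1,3,2]],p).astype(int)],True,c,1)
cv2.imwrite('pics/w7.png',out);print(readout.state()['tool_pos'])
E
```

```text
wrist ball [174.4 289.7] 21.1
0 [ 523.  -116.6  122.2] [[176.2 296. ]]
0.05 [ 526.5 -117.   124. ] [[174.6 292.1]]
0.1 [ 530.1 -117.4  125.7] [[173. 288.]]
0.15 [ 533.8 -117.9  127.1] [[171.5 283.5]]
0.2 [ 537.6 -118.3  128.4] [[170.1 278.7]]
[ 548.93808021 -215.06481861  211.76511116]
```

View pics/w7.png

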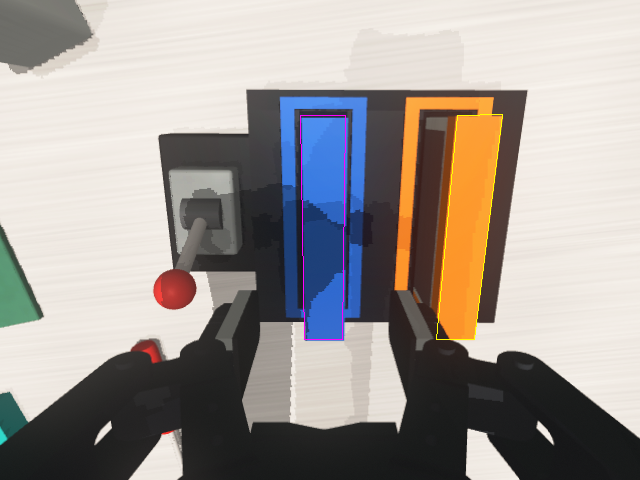

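Both tops lie on the seated outlines (blue c301–347, orange c437–502). The lever ball at (290,174) corresponds to q≈0.08. Next I go to the -x side of the ball with shut fingers.

```bash
python3 - <<'E'
from h import *
R=pose(0,0,-6.65)[1]
inc(dock([-75,140,205]),R)
E
```

```text
t 21.77 tcp [ 548.9 -215.1  211.8] F [ 0.7  0.1 -0.5] w 0.6
inc [-73.8 -94.8   6.9] [-0.0006  0.0012  0.0004] dist 120.0 deg 0.1
```

carry_out(
  increments=[-10,-12,1,0,0,0,0.5,-24,-30,2,0,0,0,0.4,-40,-50,4,0,0,0,0.2,-55,-70,5,0,0,0,0,-67,-86,6,0,0,0,0,-72,-93,7,0,0,0,0,-74,-95,20,0,0,0,0,-74,-95,42,0,0,0,0,-74,-95,64,0,0,0,0,-74,-95,82,0,0,0,0,-74,-95,94,0,0,0,0,-74,-95,98,0,0,0,0],
)

```text
t: 22.77
tool_pos: [483.9, -112.6, 110.5]
tool_rot: [[0.993, -0.116, -0.007], [-0.116, -0.993, 0.002], [-0.007, -0.001, -1.0]]
force: [0.2, 0.0, -0.1]
width: -0.002
```

```bash
python3 - <<'E'
from h import *
optics.snapshot('side')
R=pose(0,0,-6.65)[1]
inc(dock([-50,140,112]),R)
inc(dock([16,140,112]),R)
E
```

```text
t 22.82 tcp [ 484.3 -112.5  111. ] F [-0.7  0.4  0.9] w -0.001
inc [27.3 -0.5 -1.2] [-0.0015  0.0067 -0.0004] dist 27.0 deg 0.4
t 22.82 tcp [ 484.3 -112.5  111. ] F [-0.7  0.4  0.9] w -0.001
inc [93.2 -0.5 -1.6] [-0.0015  0.0067 -0.0004] dist 93.0 deg 0.4
```

carry_out(
  increments=[6,0,-1,0,0.006,0,0,13,0,-1,0,0.006,0,0,20,0,-1,0,0.006,0,0,26,0,-1,0,0.006,0,0,32,0,-1,0,0.006,0,0,38,0,-1,0,0.006,0,0,44,0,-1,0,0.006,0,0,50,0,-1,0,0.006,0,0,56,0,-1,0,0.006,0,0,62,0,-1,0,0.006,0,0,67,0,-1,0,0.006,0,0,72,0,-1,0,0.006,0,0],
)

```text
t: 23.82
tool_pos: [556.4, -120.9, 111.5]
tool_rot: [[0.993, -0.116, -0.0], [-0.116, -0.993, 0.002], [-0.001, -0.002, -1.0]]
force: [-0.5, 0.1, -0.2]
width: 0.001
```

```bash
python3 - <<'E'
from h import *
R=pose(0,0,-6.65)[1]
inc(dock([16,140,112]),R)
im,p,uv,rad=redfit('top',(222,424),30)
print(np.round(uv,1),rad.__round__(1))
for q in(.4,.6,.8,.9,1): print(q,tip(q).round(1),proj(tip(q),p).round(1))
E
```

```text
t 23.82 tcp [ 556.4 -120.9  111.5] F [-0.5  0.1 -0.2] w 0.001
inc [20.7 -0.5 -0.5] [-0.0015  0.0007 -0.0004] dist 21.0 deg 0.1Traceback (most recent call last):
  File "<stdin>", line 4, in <module>
  File "h.py", line 52, in redfit
    m=blob(mask(im,'red'),rc,r);(u,v),rad=cv2.minEnclosingCircle(cv2.findNonZero(m));return im,p,(u,v),rad
  File "h.py", line 21, in blob
    return np.where(l==max(k,key=lambda i:s[i,4]),255,0).astype(np.uint8)
                       ~~~^^^^^^^^^^^^^^^^^^^^^^^
ValueError: max() iterable argument is empty
```

carry_out(
  increments=[4,0,0,0,0,0,0,8,0,0,0,0,0,0,11,0,0,0,0,0,0,14,0,0,0,0,0,0,16,0,0,0,0,0,0,18,0,0,0,0,0,0],
)

```text
t: 24.37
tool_pos: [575.2, -123.2, 111.3]
tool_rot: [[0.993, -0.116, 0.0], [-0.116, -0.993, 0.002], [0.0, -0.002, -1.0]]
force: [-0.7, -0.0, -0.8]
width: 0.002
```

```bash
python3 - <<'E'
from h import *
R=pose(0,0,-6.65)[1]
inc(dock([16,140,112]),R)
w=optics.snapshot('wrist');s=optics.snapshot('side')
p=optics.camera_params('side');pw=optics.camera_params('wrist')
cv2.imwrite('pics/w8.png',np.hstack([cv2.resize(w,(400,300)),cv2.resize(s[120:270,280:480],(400,300))]))
m=mask(s,'red');n,l,st,c=cv2.connectedComponentsWithStats(m);print([(c[i].round(1),st[i,4]) for i in range(1,n) if st[i,4]>5])
m=mask(w,'red');n,l,st,c=cv2.connectedComponentsWithStats(m);print('w',[(c[i].round(1),st[i,4]) for i in range(1,n) if st[i,4]>20])
for q in(.6,.8,.9,1): print(q,tip(q).round(1),proj(tip(q),p).round(1),proj(tip(q),pw).round(1))
E
```

```text
t 24.37 tcp [ 575.2 -123.2  111.3] F [-0.7 -0.  -0.8] w 0.002
inc [ 1.7 -0.5 -0.7] [-0.0019 -0.0002 -0.0006] dist 2.0 deg 0.1
[(array([332.2, 168.7]), np.int32(45)), (array([387.7, 247.7]), np.int32(333))]
w [(array([319.8, 262.2]), np.int32(4103))]
0.6 [ 569.  -122.   131.6] [[341.9 168.8]] [[321.4 353. ]]
0.8 [ 584.5 -123.8  128.4] [[337.1 167.7]] [[321.4 308.7]]
0.9 [ 592.  -124.6  125.7] [[334.8 167.5]] [[321.4 285.6]]
1 [ 599.2 -125.5  122.2] [[332.5 167.5]] [[321.4 262.9]]
```

View pics/w8.png

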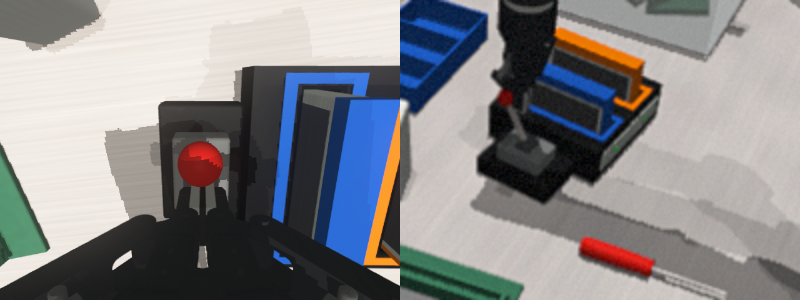

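The views show the ball pushed far over, at wrist (262,320) against (263,321) predicted for q=1. I press a little more to feel the stop.

carry_out(
  increments=[2,0,0,0,0,0,0,4,0,0,0,0,0,0,5,0,0,0,0,0,0,5,0,0,0,0,0,0],
)

```text
t: 24.8
tool_pos: [576.5, -123.2, 111.3]
tool_rot: [[0.993, -0.116, -0.008], [-0.116, -0.993, 0.002], [-0.008, -0.001, -1.0]]
force: [-9.0, 1.5, 6.1]
width: 0.003
```

The stop is reached: the arm advanced only 1.3 of 5 mm, with 9 N of resistance. I back off, rise clear and check.

carry_out(
  increments=[-4,0,0,0,0,0,0,-12,0,0,0,0,0,0,-24,0,0,0,0,0,0,-36,0,0,0,0,0,0,-44,0,-12,0,0,0,0,-50,0,-32,0,0,0,0,-60,0,-56,0,0,0,0,-75,0,-80,0,0,0,0,-95,0,-102,0,0,0,0,-115,0,-120,0,0,0,0,-130,0,-130,0,0,0,0,-135,0,-132,0,0,0,0],
)

```text
t: 25.8
tool_pos: [443.4, -107.7, 246.9]
tool_rot: [[0.993, -0.116, -0.003], [-0.116, -0.993, -0.001], [-0.003, 0.002, -1.0]]
force: [0.3, -0.3, -0.4]
width: -0.002
```

```bash
python3 - <<'E'
from h import *
t=optics.snapshot('top');s=optics.snapshot('side');pt,ps=optics.camera_params('top'),optics.camera_params('side')
w=optics.snapshot('wrist');pw=optics.camera_params('wrist')
for n,im,p in(('side',s,ps),('top',t,pt),('wrist',w,pw)):
    a,l,st,c=cv2.connectedComponentsWithStats(mask(im,'red'));print(n,[(c[i].round(1),st[i,4]) for i in range(1,a) if st[i,4]>12], [proj(tip(q),p).round(1).tolist() for q in(.8,1)])
for v in((549.7,-215.1,-6.6,0,15),(539.6,-304.9,-6.6,0,15)):
    for im,p in((s,ps),): cv2.polylines(im,[proj(band(*v)[1::2][[0,1,3,2]],p).astype(int)],True,(255,0,255),1)
cv2.imwrite('pics/end.png',np.hstack([cv2.resize(s[110:260,260:460],(400,300)),cv2.resize(w,(400,300))]));print(readout.state()['force'],readout.state()['tool_pos'])
E
```

```text
side [(array([332.7, 168.1]), np.int32(61)), (array([387.7, 247.8]), np.int32(322))] [[[337.1, 167.7]], [[332.5, 167.5]]]
top [(array([428. , 203.9]), np.int32(92)), (array([376.2, 294.8]), np.int32(349))] [[[427.2, 209.9]], [[427.3, 203.9]]]
wrist [(array([245.8, 264.9]), np.int32(2291))] [[[321.5, -10.8]], [[321.5, -37.0]]]
[ 0.910091   -0.30649299 -1.07934937] [ 443.75953709 -108.13110034  244.30425392]
```

View pics/end.png

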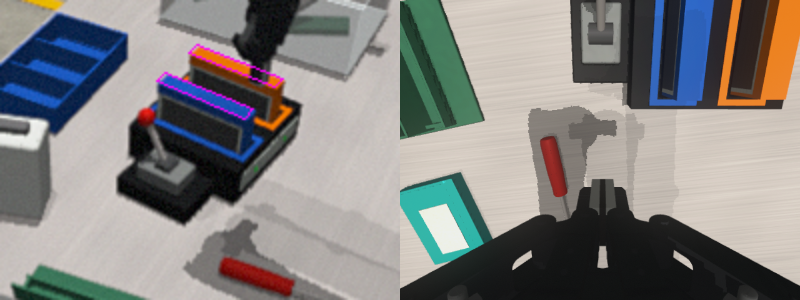

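The lever matches q=1 in the top and side views, and both drives are down. Nothing is being touched.

```bash
python3 -c "
from workcell import job_done,readout
print(readout.state()['t']);print(job_done())"
```

```text
25.95
the job is handed in; nothing more can be done
None
```

I stood the orange and blue drives in the bays framed in their own colours, swung the red lever fully over and handed the job in at about 26 s of the 72 s. `job_done()` reports no verdict, so the checks below are my own.

- **Drives:** I lowered each one under grip until it stopped on the bay floor, with about 8 N of upward reaction, at the height expected for a seated drive. The wrist view after each release matched the seated outline.
- **Lever:** I pushed it only after both drives were in. It met its end stop with about 9 N of resistance. With the arm clear, the ball was within about 1 pixel of the fully-over position in the top and side views.
- **Left alone:** I never reached for the grey drive, the pumps or the look-alikes, and no unexpected contact force showed. I did not check their positions in a last picture.
- **Disagreement:** in the last side view, the predicted outlines of the drives' tops sit a pixel or two higher than the tops themselves. That is near the calibration error and would not mean a drive standing proud.

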